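# Feed a terminator out of the lever-indexed dial feeder

### The job

Feed the short coaxial terminator round to the open slot at the front of the dial feeder: swing the sprung lever until you feel its stop screw, do not strain the screw, let the lever spring back home, and repeat only as often as needed - never turn the dial by hand. Then lift the terminator out and put it into the free front middle compartment of the open parts box, between the two already there. Leave the taller barrel adaptor standing in the dial, and do not disturb the rest of the box or the bench.

Things in the scene. Friction and masses are not known exactly. Their poses are not given: they have to be found in the camera images.
- feeder: hand-lever dial feeder, fixed: grey base plate 190 mm square, 12 mm thick; a pillar at each corner (103 mm high with its nut). Origin: on the dial's vertical axis at bench level; +x points away from the front slot, +y left, z up
- guard: clear flat guard over the dial, 184 mm square, underside 94 mm and top 97 mm above the bench; its one slot at the front is 64 mm wide (y -32 to +32 mm) and open from the front edge to x = -16 mm. Origin and axes as the feeder
- nest_plate: the dial's aluminium nest plate, 148 mm across, top face 47 mm above the bench, with eight round cups 45 degrees apart on a 58 mm radius (cup 26 mm outside, 19 mm inside, 12 mm deep, rim 59 mm above the bench). Origin on the dial's axis at bench level; it turns with the dial, clockwise seen from above, under the guard, and a ratchet keeps it from turning back
- dial (a joint): angle of the dial, 0 at the start, grows clockwise seen from above, 0.785 rad (one cup) for each full stroke of the lever; a stroke that ends well short of the stop falls back and does not count
- lever (a joint): angle of the lever, 0 at its home stop, grows clockwise seen from above (the knob comes towards the robot); a return spring pulls it home. It drives the dial a little after leaving home; the holding pawl drops at about 0.78 rad, just short of the stop, which the stop screw sets anywhere from 0.80 to 0.88 rad
- lever_knob (a point): middle of the lever's black knob: an upright cylinder 16 mm across, from 46 to 84 mm above the bench (this point at 66 mm), 148 mm from the dial's axis, at the right side of the feeder. With the lever home it stands at 55 degrees clockwise from the feeder's +x axis. It takes about 3 N to start, about 8 N just before the stop
- lever_arm: flat steel arm of the lever, 16 mm wide, 23 to 30 mm above the bench, from the dial's axis to the knob, with the knob. Origin on the dial's axis at bench level, its x axis points along the arm to the knob
- stop_screw: steel stop screw, 8 mm thick, in a block on the base in front of the lever's path; the arm meets its tip 85 mm from the dial's axis, 27 mm above the bench. Its setting differs from time to time. Origin on the dial's axis at bench level
- opening (a point): centre of the floor of the cup that stands in the front slot (47 mm above the bench, 58 mm in front of the dial's axis); that cup is empty at the start
- terminator: short coaxial terminator, pale metal, 16 mm across and 30 mm high, standing in a cup of the dial one or two cups before the slot (18 mm of it shows above the cup's rim); origin at the centre of its underside, z up along it
- barrel_adaptor: taller plain steel barrel adaptor with two knurled collars, 16 mm across and 40 mm high, standing in the other of these two cups; origin at the centre of its underside, z up along it
- parts_box: small parts box, 95 x 150 mm, 36 mm high, fixed, its clear lid open at the far (+x) side; six compartments in two rows of three; outer walls 34 mm high, inner walls 28 mm, all 2 mm thick; origin at the centre of its underside
- free_compartment (a point): centre of the floor (2 mm above the bench) of the empty front middle compartment, which measures 44 mm (x) by 48 mm (y); axes as the box
- terminator_l: like terminator, standing in the left front compartment; stays there
- terminator_r: like terminator, standing in the right front compartment; stays there
- marker: marker pen, 139 mm long, lying in front of the parts box; bystander
- solder_reel: reel of solder, 55 mm across, 42 mm high, right of the feeder; bystander
- resistor_1k: grey can resistance standard, 58 mm across, 88 mm high, behind the feeder; bystander

How it is judged (in metres and radians):
On the way, in this order (a step that is already met when the one before it is completed fails the run):
1. the lever has been swung until its arm bears on the stop screw (contact force between lever_arm and stop_screw above 1 N), for 0.05 s.
2. the lever is back home and the terminator stands in the front slot (value of joint lever below 0.06 rad and horizontal distance between terminator and opening below 0.009 m and height (world z) of terminator below 0.055 m), for 0.2 s.
At the end, for the whole second after the job is handed in: the terminator rests in the free front middle compartment of the parts box (its underside within 10 mm of the floor); the lever is home (below 0.06 rad); the dial sits at one or two cups from its start (0.785 or 1.571 rad, within 0.08); the barrel adaptor stands upright in its nest (x of terminator in the frame of free_compartment between -0.022 and 0.022 m and y of terminator in the frame of free_compartment between -0.025 and 0.025 m and z of terminator in the frame of free_compartment below 0.012 m and linear speed of terminator below 0.02 m/s and value of joint lever below 0.06 rad and (value of joint dial between 0.705398 and 0.865398 rad or value of joint dial between 1.4908 and 1.6508 rad) and angle between barrel_adaptor's own z axis and vertical below 0.25 rad and z of barrel_adaptor in the frame of feeder between 0.043 and 0.053 m and horizontal distance between barrel_adaptor and feeder between 0.05 and 0.066 m); the robot touches nothing.
It fails at once if the stop screw is strained (the arm bears on it with more than 60 N) (contact force between lever_arm and stop_screw above 60 N).
It fails at once if the dial is turned by hand (the robot bears on the nest plate with more than 8 N) (contact force between the arm and nest_plate above 8 N).
It fails at once if a terminator in the box is moved by more than 25 mm (distance of any of terminator_l, terminator_r from where it was at the start of the episode above 0.025 m).
It fails at once if the marker, the reel or the resistance standard is moved by more than 30 mm (distance of any of marker, solder_reel, resistor_1k from where it was at the start of the episode above 0.03 m).
It also fails if it takes over 59 s, if anything falls off the work surface, if the arm or the gripper's body presses on something with over 40 N, if the wrist force passes 120 N, or if a joint passes its speed limit or range.

### The arm

A 6-joint arm with a two-finger parallel gripper is mounted at the origin on a cart in front of the work surface, level with it; the furniture and walls round the work are solid. World frame = base frame: x ahead of the robot, y to its left, z up, the work surface at z = 0. Lengths are in mm, angles in rad, forces in N, time in s.
With the tool pointing down it reaches from about 275 to 750 mm from the base axis. Payload 10.2 kg.
Tool frame: the origin (TCP) lies between the finger pads; the fingertips stand 11 mm ahead of it and the grasp point (between the pads) lies 8 mm behind it; z points along the fingers, y is the line along which they close (so a half turn about z gives the same grasp; the last joint's range is limited). The gripper opens to 85 mm and grips with 20 to 120 N. Pads are 22 mm wide; open, the fingers measure 114 mm over their backs; the gripper's body (76 mm by 85 mm) begins 54 mm behind the grasp point. The pads swing forward as they close: fully open they stand 13 mm farther back than shut.
Start: joints at [1.101, 0.313, 1.498, -0, 1.331, -0.223], TCP at [128.271, 509.095, 242.294] pointing down, gripper open.
Joint ranges: [-2.94, 2.94], [-0.97, 2.17], [0.19, 2.56], [-1.23, 4.37], [0.02, 3.11], [-2.88, 2.88]. Speed limits (rad/s): [2.39, 2.39, 3.01, 3.14, 3.14, 3.14].

### API

Orientations are given as a unit quaternion [w, x, y, z].
In Python, from rig import sense, eyes, finish_job gives the robot as it stands.
- The arm moves only by the shell command python3 -m jog 'ROWS' [FORCE]. ROWS is JSON, a list of rows, each a list of 7 numbers: the shift along the tool's x, y, z in m, then the turn, a rotation vector about the tool's x, y, z in rad, then the finger opening in m, from 0 to 0.0854. In form: [[dx, dy, dz, rx, ry, rz, gripper], ...]. A call has 1 to 5 rows; each row shifts and turns the commanded pose from where the row before left it, along the tool's axes as they then stand; what a row does not reach is not made up. A row lasts 1/10 s, in which the tool goes at most 50 mm and 8.59 degrees, less where a joint would pass 70% of its speed; a pose out of reach is approached as far as the arm can. A call is refused whole if a number of a shift passes 0.05 or a number of a turn 0.15, either way. A call with a gripper value outside its range is refused whole. The fingers move at their own pace and stop on an object; FORCE is the grip in N (left out, the last holds). Time passes only in rows, so rows that do not move let the fingers close. It gives the time, the measured TCP pose, the force, the opening and the grip force at its end, in the units of the state.
- sense(): the state, without advancing time (a new reading comes with each control period).
- eyes.capture(name): name is "scene" or "top" or "wrist"; returns the picture (400x640x3 uint8, red, green, blue); there is no depth.
- eyes.calibration(name): a dict with "fx", "fy", "cx", "cy" (pixels), "cam_to_world" (4x4, takes a point from camera to world coordinates); the wrist camera has in their place "mount" (4x4, takes a point from camera to tool coordinates, whose origin is the TCP and whose axes are the flange's). Camera axes: x right, y down, z forward; pixel columns grow to the right and rows downward; lengths in mm; the calibration is good to about 2 mm. A picture is of the moment at which its call begins: read the wrist's pose just before it. calibration takes no time and is no camera call.
- finish_job(): hands the job in; it is judged then, once.
The state is a dict: "time_s": time; "joints": joint angles; "dq": joint speeds; "tau": joint torques, N m; "eef_pos": TCP position; "ee_rot": TCP orientation; "force": force on the tool from outside, world axes, zero at the start; "wrist_torque": the same for the moment, N m; "grip_width": opening from 0.0 (shut) to 1.0 (fully open); "grip_force": force on a finger pad.
Only numpy, scipy, OpenCV 4.12 (cv2) and the standard library are available. Lean on these libraries where they do the work, as an engineer would, in place of code of your own. Each camera call takes 0.05 s, during which the arm holds its last target. There are 200 camera calls.

## Working session

There is one attempt and no reset: what is moved stays moved. The work goes in short steps, Python scripts to look and compute and a shell command to move; the robot and the scene stay as the last step left them, time stands still between calls to the robot, and variables do not carry over. Pictures are saved under pics/ and viewed, at most 10 in all, crops included, and the job is handed in when it is done.

```bash
ls; mkdir -p pics; python3 - <<'E'
from rig import sense, eyes
import cv2, numpy as np
np.set_printoptions(precision=3,suppress=True)
for n in ("scene","top"):
    im=eyes.capture(n); cv2.imwrite(f"pics/{n}0.png",im[:,:,::-1]); c=eyes.calibration(n); print(n,[c[k] for k in("fx","fy","cx","cy")],np.array(c["cam_to_world"]))
print(sense()); print(eyes.calibration("wrist"))
E
```

```text
pics
scene [508.95161002302154, 508.95161002302154, 311.4151318989084, 194.9941010694135] [[   0.572   -0.629    0.527 -187.3  ]
 [  -0.82    -0.438    0.368 -545.973]
 [  -0.      -0.643   -0.766 1199.407]
 [   0.       0.       0.       1.   ]]
top [518.4343151950836, 518.4343151950836, 325.0077293331325, 196.35953374725955] [[  -0.028   -0.992    0.127  384.446]
 [  -0.999    0.026   -0.019  -11.775]
 [   0.016   -0.127   -0.992 1618.875]
 [   0.       0.       0.       1.   ]]
{'time_s': 0.1, 'joints': array([ 1.101,  0.313,  1.498, -0.   ,  1.331, -0.223]), 'dq': array([ 0.001, -0.002, -0.001,  0.001, -0.   , -0.001]), 'tau': array([  0.004, -41.29 , -26.014,  -0.   ,   0.003,   0.   ]), 'eef_pos': array([128.154, 508.878, 241.79 ]), 'ee_rot': array([-0.   ,  0.123,  0.992, -0.001]), 'force': array([ 0.024, -1.073, -0.332]), 'wrist_torque': array([-0.032,  0.024, -0.036]), 'grip_force': 0.0, 'grip_width': 1.0004665916656563}
{'fx': 328.9210006031497, 'fy': 328.9210006031497, 'cx': 323.0621125680354, 'cy': 201.83665403727812, 'mount': array([[  -0.   ,   -0.946,   -0.323,   82.799],
       [   1.   ,    0.   ,   -0.001,    0.634],
       [   0.001,   -0.323,    0.946, -131.654],
       [   0.   ,    0.   ,    0.   ,    1.   ]])}
```

View pics/top0.png

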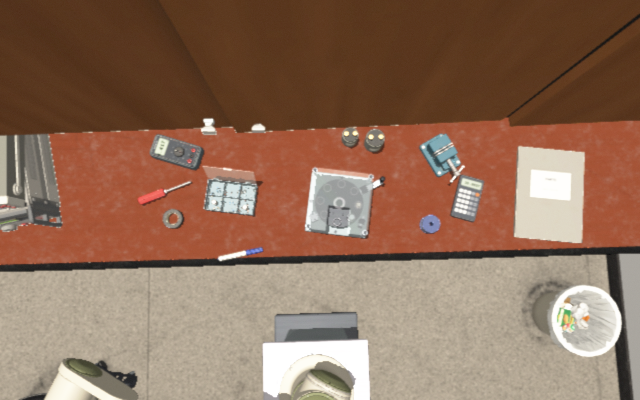

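View pics/scene0.png

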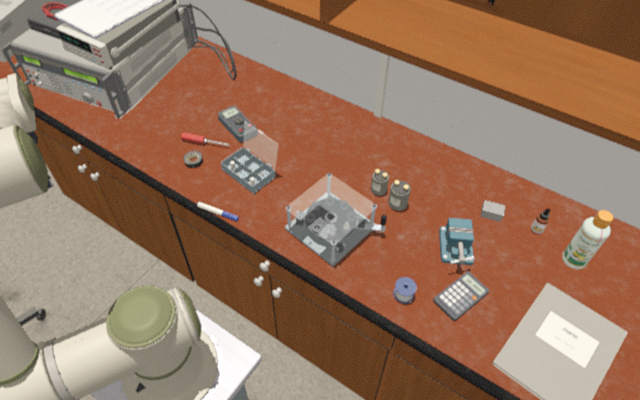

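The top view shows the feeder around (340,204), its knob at (380,182), the box around (231,197) and the marker at (240,254). I'll enlarge both views.

```bash
python3 - <<'E'
import cv2, numpy as np
a=cv2.imread("pics/top0.png")[155:245,195:395]; b=cv2.imread("pics/scene0.png")[130:270,210:400]
cv2.imwrite("pics/c0.png",np.vstack([cv2.resize(a,(560,252),interpolation=2)])) 
a=cv2.resize(a,(800,360),interpolation=2)
cv2.imwrite("pics/c0.png",a); cv2.imwrite("pics/c1.png",cv2.resize(b,(760,560),interpolation=2))
E
```

```text
(no output)
```

View pics/c0.png

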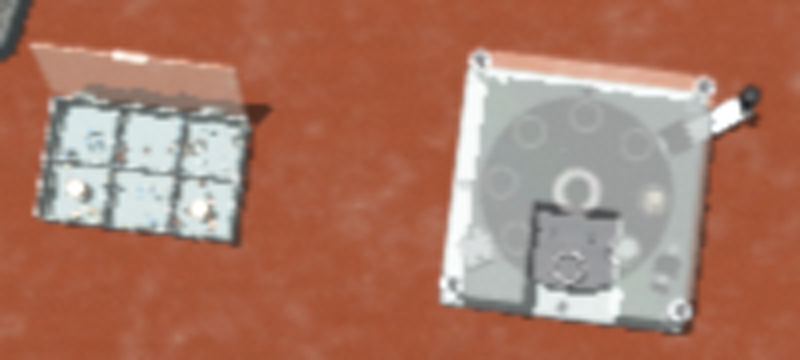

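View pics/c1.png

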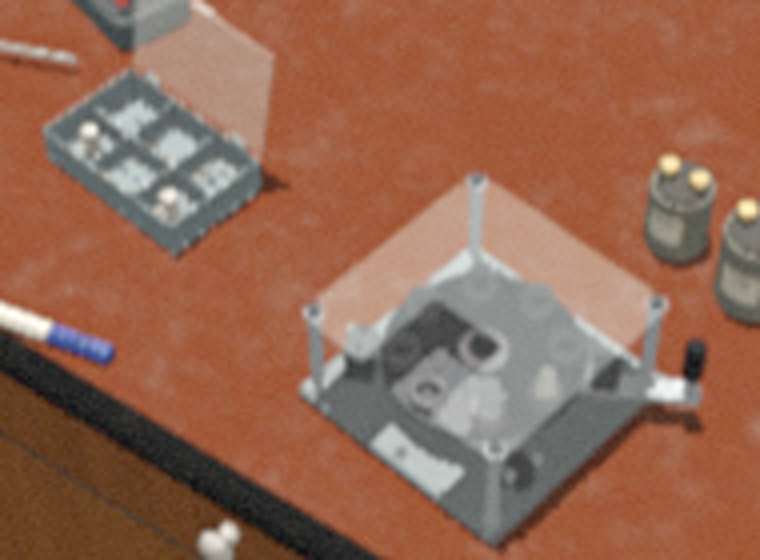

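The crops show the dial axis at (577,190) in the top crop, with the empty cup in the slot at (568,267). A steel item stands one cup before the slot (628,247), and a pale item like the boxed terminators two cups before (652,200). The knob top is at (750,96), and the pillar nuts and box corners are clear.

```bash
cat > h.py <<'E'
from rig import sense, eyes
import cv2, numpy as np
from scipy.spatial.transform import Rotation as R
np.set_printoptions(precision=1,suppress=True)
def T_tool(s=None):
    s=s or sense(); q=s["ee_rot"]; T=np.eye(4)
    T[:3,:3]=R.from_quat([q[1],q[2],q[3],q[0]]).as_matrix(); T[:3,3]=s["eef_pos"]; return T
def ray(name,uv,z,T=None):
    c=eyes.calibration(name); M=np.array(c["cam_to_world"]) if name!="wrist" else T@c["mount"]
    uv=np.atleast_2d(uv); d=np.c_[(uv[:,0]-c["cx"])/c["fx"],(uv[:,1]-c["cy"])/c["fy"],np.ones(len(uv))]@M[:3,:3].T
    return M[:3,3]+d*((z-M[2,3])/d[:,2])[:,None]
def goto(target,yaw):  # report shift in current tool axes and turn about tool z
    T=T_tool(); print("pos",T[:3,3],"shift tool mm",T[:3,:3].T@(np.array(target)-T[:3,3]),end=" ")
    y=np.degrees(np.arctan2(T[1,1],T[0,1])); print("yaw",y,"turn z rad",round(np.radians(y-yaw),3))
E
python3 - <<'E'
from h import *
o=lambda p:np.array(p)/4.0+[195,155]
p=ray("top",o([(480,60),(705,87),(680,310),(452,286)]),103); print("pillars",p); c=p.mean(0);print(c)
x=(p[0]+p[1]-p[2]-p[3]);print("yaw",np.degrees(np.arctan2(x[1],x[0])))
print("axis hub",ray("top",o((577,190)),55),"knob",ray("top",o((750,96)),84))
a=np.radians(np.degrees(np.arctan2(x[1],x[0]))-55);print("knob pred",c[:2]+148*np.array([np.cos(a),np.sin(a)]))
print("cup",ray("top",o((568,267)),59))
b=ray("top",o([(52,100),(250,120),(237,242),(37,215)]),34);print("box",b,b.mean(0))
x=(b[0]+b[1]-b[2]-b[3]);y=b[0]+b[3]-b[1]-b[2];print(np.degrees(np.arctan2(x[1],x[0])),np.degrees(np.arctan2(-y[0],y[1])))
print("terms",ray("top",o([(77,187),(200,208)]),32))
# scene check
s=lambda p:np.array(p)/4.0+[210,130]
p=ray("scene",s([(477,180),(658,303),(493,449),(313,312)]),103);print(p.mean(0)); print("knob scene",ray("scene",s((696,348)),84))
print("terms",ray("scene",s([(90,130),(168,192)]),32))
E
```

```text
pillars [[ 658.2  -14.1  103. ]
 [ 633.7 -180.4  103. ]
 [ 469.  -155.6  103. ]
 [ 491.    10.7  103. ]]
[563.  -84.8 103. ]
yaw -8.499902080307512
axis hub [[564.8 -85.2  55. ]] knob [[ 629.1 -216.1   84. ]]
knob pred [ 629.  -217.3]
cup [[506.1 -76.4  59. ]]
box [[647.7 316.4  34. ]
 [628.2 164.3  34. ]
 [534.  175.3  34. ]
 [558.8 327.8  34. ]] [592.2 245.9  34. ]
-6.977606403701347 -8.275249804942439
terms [[579.9 297.7  32. ]
 [561.2 203.6  32. ]]
[563.1 -89.2 103. ]
knob scene [[ 629.3 -220.5   84. ]]
terms [[583.  295.7  32. ]
 [567.1 203.4  32. ]]
```

```bash
for i in 1 2; do :; done
python3 -m jog '[[-0.018,-0.016,0,0,0,0,0.0854],[-0.035,-0.031,0,0,0,0,0.0854],[-0.035,-0.031,0,0,0,0,0.0854],[-0.035,-0.031,0,0,0,0,0.0854],[-0.035,-0.031,0,0,0,0,0.0854]]'
python3 -m jog '[[-0.035,-0.031,0,0,0,0,0.0854],[-0.035,-0.031,0,0,0,0,0.0854],[-0.035,-0.031,0,0,0,0,0.0854],[-0.035,-0.031,0,0,0,0,0.0854],[-0.035,-0.031,0,0,0,0,0.0854]]'
python3 -m jog '[[-0.035,-0.031,0,0,0,0,0.03],[-0.035,-0.031,0,0,0,0,0.03],[-0.035,-0.031,0,0,0,0,0.03],[-0.035,-0.031,0,0,0,0,0.03],[-0.035,-0.031,0,0,0,0,0.03]]'
python3 -m jog '[[-0.018,-0.016,0,0,0,0,0.03],[0,0,0,0,0,0,0.03],[0,0,0,0,0,0,0.03]]'
python3 - <<'E'
from h import *
T=T_tool(); np.save("T1.npy",T); im=eyes.capture("wrist")[:,:,::-1]; cv2.imwrite("pics/w1.png",im); print(T)
goto([629,-217.5,150],26.5)
E
```

```text
time_s: 0.6
eef_pos: [247.7, 333.1, 242.1]
ee_rot: [-0.0, 0.123, 0.992, -0.0]
force: [0.8, 0.3, -0.3]
grip_width: 1.0
grip_force: 0.0
time_s: 1.1
eef_pos: [379.7, 139.9, 242.3]
ee_rot: [0.0, 0.123, 0.992, 0.0]
force: [0.9, 0.9, -0.2]
grip_width: 1.003
grip_force: 0.0
time_s: 1.6
eef_pos: [511.6, -53.2, 242.0]
ee_rot: [-0.0, 0.123, 0.992, 0.0]
force: [0.5, -0.2, 0.8]
grip_width: 0.356
grip_force: 0.0
time_s: 1.9
eef_pos: [524.2, -71.1, 241.8]
ee_rot: [-0.001, 0.123, 0.992, 0.0]
force: [0.1, 1.0, -1.0]
grip_width: 0.35
grip_force: 0.0
[[ -1.    0.2  -0.  524.2]
 [  0.2   1.    0.  -71.1]
 [  0.    0.   -1.  241.8]
 [  0.    0.    0.    1. ]]
pos [524.  -70.6 242.1] shift tool mm [-137.7 -116.9   91.9] yaw 75.88550995419769 turn z rad 0.862
```

View pics/w1.png

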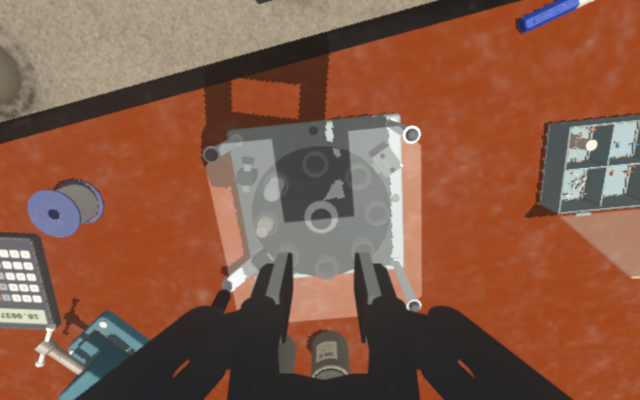

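The wrist view shows the steel adaptor at (273,187), one cup before the slot, and the cream terminator at (265,227), two cups before. That means two strokes. The knob is at (226,285).

```bash
python3 - <<'E'
from h import *
T=np.load("T1.npy"); p=ray("wrist",[(211,154),(412,134),(414,306)],103,T); print(p,"axis",(p[0]+p[2])/2); print("knob",ray("wrist",(226,286),84,T),"hub",ray("wrist",(321,217),55,T),"slotcup",ray("wrist",(315,163),59,T))
E
python3 -m jog '[[-0.028,-0.024,0,0,0,0,0.03],[-0.028,-0.023,0,0,0,0,0.03],[-0.028,-0.023,0,0,0,0,0.03],[-0.028,-0.024,0,0,0,0,0.03],[-0.026,-0.023,0,0,0,0,0.03]]'
python3 -m jog '[[0,0,0.012,0,0,0.144,0.03],[0,0,0.012,0,0,0.144,0.03],[0,0,0.012,0,0,0.144,0.03],[0,0,0.012,0,0,0.144,0.03],[0,0,0.012,0,0,0.144,0.03]]'
python3 -m jog '[[0,0,0.012,0,0,0.142,0.03],[0,0,0.01,0,0,0,0.03],[0,0,0,0,0,0,0.03]]'
python3 - <<'E'
from h import *
T=T_tool(); np.save("T2.npy",T); im=eyes.capture("wrist")[:,:,::-1]; cv2.imwrite("pics/w2.png",im)
goto([629,-217.5,64],26.5)
E
```

```text
[[ 470.1 -152.7  103. ]
 [ 494.7   11.3  103. ]
 [ 658.9  -13.4  103. ]] axis [564.5 -83.  103. ]
knob [[ 603.3 -192.6   84. ]] hub [[564.8 -83.2  55. ]] slotcup [[507.4 -74.5  59. ]]
time_s: 2.45
eef_pos: [630.4, -218.2, 242.6]
ee_rot: [0.0, 0.122, 0.992, 0.0]
force: [0.3, 0.2, -0.1]
grip_width: 0.351
grip_force: 0.0
time_s: 2.95
eef_pos: [629.6, -216.9, 182.2]
ee_rot: [-0.0, 0.467, 0.884, 0.0]
force: [-0.3, 0.6, 0.6]
grip_width: 0.353
grip_force: 0.0
time_s: 3.25
eef_pos: [629.2, -217.3, 159.1]
ee_rot: [-0.001, 0.524, 0.851, -0.0]
force: [-0.1, -0.1, -0.2]
grip_width: 0.353
grip_force: 0.0
pos [ 629.6 -217.7  160.2] shift tool mm [ 0.4 -0.4 96.2] yaw 26.711763210291053 turn z rad 0.004
```

View pics/w2.png

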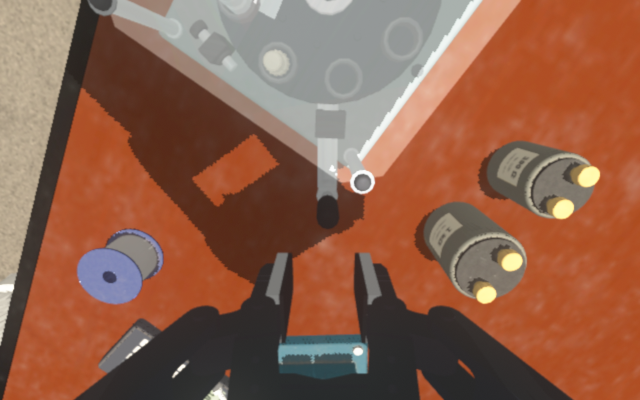

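The knob top is at about (327,217), well centred between the fingers laterally. I'll check its radial position, then go down in steps.

```bash
python3 - <<'E'
from h import *
T=np.load("T2.npy"); print(ray("wrist",(327,217),84,T), ray("wrist",(361,181),103,T))
E
python3 -m jog '[[0,0,0.02,0,0,0,0.03],[0,0,0.02,0,0,0,0.03],[0,0,0.015,0,0,0,0.03],[0,0,0.01,0,0,0,0.03],[0,0,0,0,0,0,0.03]]'
```

```text
[[ 631.2 -214.    84. ]] [[ 635.3 -178.1  103. ]]
time_s: 3.8
eef_pos: [629.4, -218.2, 94.3]
ee_rot: [-0.001, 0.526, 0.85, -0.0]
force: [0.7, 0.7, -0.1]
grip_width: 0.353
grip_force: 0.0
```

```bash

python3 -m jog '[[0,0,0.01,0,0,0,0.03],[0,0,0.01,0,0,0,0.03],[0,0,0.01,0,0,0,0.03],[0,0,0,0,0,0,0.022],[0,0,0,0,0,0,0.022]]'
python3 -m jog '[[0.0001,-0.006,0,0,0,0.04,0.022],[0.0002,-0.009,0,0,0,0.06,0.022],[0.0005,-0.0118,0,0,0,0.08,0.022],[0.0005,-0.0118,0,0,0,0.08,0.022],[0,0,0,0,0,0,0.022]]'
python3 - <<'E'
from h import *
T=T_tool();a=T[:2,3]-[564,-85];s=sense();print(np.hypot(*a),np.degrees(np.arctan2(a[1],a[0]))+63.5, T[:3,:3].T@s["force"],s["grip_force"])
E
```

```text
time_s: 4.3
eef_pos: [629.7, -218.3, 65.1]
ee_rot: [-0.0, 0.526, 0.85, 0.0]
force: [0.1, -1.1, 0.3]
grip_width: 0.259
grip_force: 0.1
time_s: 4.8
eef_pos: [593.1, -231.0, 65.8]
ee_rot: [0.0, 0.633, 0.774, 0.0]
force: [2.3, 2.0, -1.9]
grip_width: 0.257
grip_force: 1.7
148.85655666464834 -15.223737926159572 [1.5 2.7 1.9] 1.6516671315184794
```

```bash

python3 -m jog '[[0.0005,-0.0118,0,0,0,0.08,0.022],[0.0005,-0.0118,0,0,0,0.08,0.022],[0.0005,-0.0118,0,0,0,0.08,0.022],[0.0005,-0.0118,0,0,0,0.08,0.022],[0.0005,-0.0118,0,0,0,0.08,0.022]]'
python3 -m jog '[[0.0005,-0.0118,0,0,0,0.08,0.022],[0.0002,-0.0044,0,0,0,0.03,0.022],[0,0,0,0,0,0,0.022]]'
cat > f.py <<'E'
from h import *
T=T_tool();a=T[:2,3]-[564,-85];s=sense();print("r",np.hypot(*a),"ang",round(np.radians(-np.degrees(np.arctan2(a[1],a[0]))-63.5),3),"tool force", T[:3,:3].T@s["force"],"grip",s["grip_force"])
E
python3 f.py
```

```text
time_s: 5.3
eef_pos: [535.8, -230.8, 66.0]
ee_rot: [0.001, 0.774, 0.633, 0.001]
force: [8.0, 3.5, -2.0]
grip_width: 0.254
grip_force: 3.2
time_s: 5.6
eef_pos: [519.9, -226.9, 66.1]
ee_rot: [0.001, 0.807, 0.591, 0.001]
force: [4.7, 1.8, -0.8]
grip_width: 0.254
grip_force: 2.1
r 148.63465622889157 ang 0.764 tool force [3.1 4.  0.8] grip 2.1406754694180563
```

```bash

python3 -m jog '[[0,-0.002,0,0,0,0.0135,0.022],[0,-0.002,0,0,0,0.0135,0.022],[0,0,0,0,0,0,0.022]]'; python3 f.py
python3 -m jog '[[0,-0.0015,0,0,0,0.01,0.022],[0,0,0,0,0,0,0.022]]'; python3 f.py
```

```text
time_s: 5.9
eef_pos: [516.5, -225.8, 66.0]
ee_rot: [0.001, 0.814, 0.58, 0.001]
force: [5.6, 1.6, 0.3]
grip_width: 0.26
grip_force: 2.2
r 148.63940619474943 ang 0.788 tool force [ 3.4  4.8 -0.3] grip 2.1618247381411493
time_s: 6.1
eef_pos: [515.1, -225.4, 66.0]
ee_rot: [0.001, 0.817, 0.576, 0.001]
force: [6.2, 2.1, 0.6]
grip_width: 0.254
grip_force: 2.2
r 148.66639671203924 ang 0.797 tool force [ 4.1  5.2 -0.6] grip 2.179263408179395
```

```bash

python3 -m jog '[[0,-0.002,0,0,0,0.0135,0.022],[0,0,0,0,0,0,0.022]]'; python3 f.py
python3 -m jog '[[0,-0.0015,0,0,0,0.01,0.022],[0,0,0,0,0,0,0.022]]'; python3 f.py
python3 -m jog '[[0,-0.0015,0,0,0,0.01,0.022],[0,0,0,0,0,0,0.022]]'; python3 f.py
```

```text
time_s: 6.3
eef_pos: [513.2, -224.8, 66.0]
ee_rot: [0.001, 0.821, 0.571, 0.001]
force: [4.9, 0.9, -0.1]
grip_width: 0.258
grip_force: 2.2
r 148.68763526603033 ang 0.811 tool force [2.6 4.3 0.1] grip 2.1896605304209515
time_s: 6.5
eef_pos: [511.9, -224.2, 66.0]
ee_rot: [0.001, 0.824, 0.567, 0.001]
force: [5.5, 1.5, -0.2]
grip_width: 0.254
grip_force: 2.2
r 148.6833329245271 ang 0.821 tool force [3.4 4.6 0.2] grip 2.2014708135975525
time_s: 6.7
eef_pos: [510.5, -223.7, 66.0]
ee_rot: [0.001, 0.827, 0.563, 0.001]
force: [5.6, 2.6, -0.4]
grip_width: 0.258
grip_force: 2.3
r 148.67794433586442 ang 0.83 tool force [4.5 4.3 0.4] grip 2.28599670517724
```

```bash

python3 -m jog '[[0,-0.0015,0,0,0,0.01,0.022],[0,0,0,0,0,0,0.022]]' >/dev/null; python3 f.py
python3 -m jog '[[0,-0.0015,0,0,0,0.01,0.022],[0,0,0,0,0,0,0.022]]'>/dev/null; python3 f.py
```

```text
r 148.67600479183358 ang 0.841 tool force [ 3.3  4.8 -0. ] grip 2.2968305769609287
r 148.68191422544527 ang 0.851 tool force [3.4 4.2 0.5] grip 2.3075778846396133
```

```bash

python3 -m jog '[[0,-0.0015,0,0,0,0.01,0.022],[0,0,0,0,0,0,0.022]]' >/dev/null; python3 f.py
python3 -m jog '[[0,-0.0015,0,0,0,0.01,0.022],[0,0,0,0,0,0,0.022]]'>/dev/null; python3 f.py
```

```text
r 148.6789265091506 ang 0.861 tool force [3.4 5.1 1.1] grip 2.314379512681626
r 148.66743028254902 ang 0.87 tool force [3.8 4.4 0. ] grip 2.3248307505855337
```

```bash

python3 -m jog '[[0,-0.0015,0,0,0,0.01,0.022],[0,0,0,0,0,0,0.022]]' >/dev/null; python3 f.py
python3 -m jog '[[0,-0.001,0,0,0,0.007,0.022],[0,0,0,0,0,0,0.022]]'>/dev/null; python3 f.py
```

```text
r 148.65588371139526 ang 0.878 tool force [5.2 6.8 0.8] grip 3.1633418588899076
r 148.60188152261304 ang 0.881 tool force [ 5.4 10.1  3.4] grip 4.940580104012042
```

The stop is felt: the force jumped from about 5 N to 10 N at 0.88 rad. Now I'll let the lever follow the fingers home.

```bash

python3 -m jog '[[0.0005,0.0118,0,0,0,-0.08,0.022],[0.0005,0.0118,0,0,0,-0.08,0.022],[0.0005,0.0118,0,0,0,-0.08,0.022],[0.0005,0.0118,0,0,0,-0.08,0.022],[0.0005,0.0118,0,0,0,-0.08,0.022]]'>/dev/null
python3 -m jog '[[0.0005,0.0118,0,0,0,-0.08,0.022],[0.0005,0.0118,0,0,0,-0.08,0.022],[0.0005,0.0118,0,0,0,-0.08,0.022],[0.0005,0.0118,0,0,0,-0.08,0.022],[0.0005,0.0118,0,0,0,-0.08,0.022]]'; python3 f.py
python3 -m jog '[[0.0005,0.0118,0,0,0,-0.08,0.022],[0,0,0,0,0,0,0.022],[0,0,0,0,0,0,0.022]]'; python3 f.py
python3 - <<'E'
from h import *
goto([629,-217.5,65],26.5)
im=eyes.capture("top")[:,:,::-1]; cv2.imwrite("pics/t2.png",cv2.resize(im[155:245,285:400],(690,540),interpolation=2))
E
```

```text
time_s: 8.9
eef_pos: [617.5, -224.4, 65.8]
ee_rot: [0.001, 0.565, 0.825, -0.0]
force: [2.9, -1.5, -0.3]
grip_width: 0.261
grip_force: 1.1
r 149.3112756765843 ang 0.096 tool force [-2.4  2.1  0.3] grip 1.0559821844799444
time_s: 9.2
eef_pos: [628.0, -219.6, 65.8]
ee_rot: [0.001, 0.533, 0.846, -0.0]
force: [4.3, 0.2, 0.3]
grip_width: 0.257
grip_force: 1.7
r 148.99774392739383 ang 0.019 tool force [-1.7  4.  -0.3] grip 1.651646151440218
pos [ 628.  -219.6   65.8] shift tool mm [1.4 1.8 0.8] yaw 25.540115868137512 turn z rad -0.017
```

View pics/t2.png

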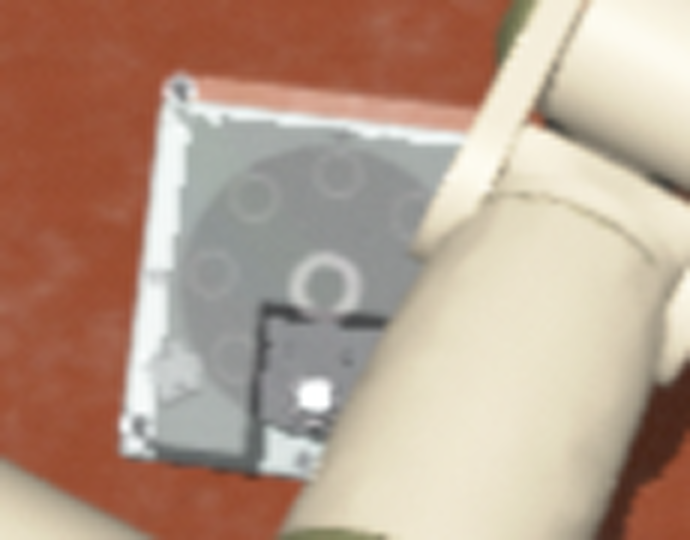

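The picture shows the next cup (bright item at 315,395) now in the slot, so the dial has advanced one cup. The finger is still just bearing on the knob, so I'll release fully and then do the second stroke.

```bash

python3 -m jog '[[0,0.0025,0,0,0,-0.01,0.022],[0,0,0,0,0,0,0.022]]'>/dev/null; python3 f.py
python3 -m jog '[[0,0.002,0,0,0,-0.01,0.022],[0,0,0,0,0,0,0.022]]'>/dev/null; python3 f.py
```

```text
r 148.29336502292125 ang 0.006 tool force [-1.5  2.3 -1.5] grip 1.4815787295810878
r 147.87878056480446 ang -0.005 tool force [0.1 0.6 0.1] grip 0.0
```

```bash

python3 -m jog '[[0.0001,-0.006,0,0,0,0.04,0.022],[0.0005,-0.0118,0,0,0,0.08,0.022],[0.0005,-0.0118,0,0,0,0.08,0.022],[0.0005,-0.0118,0,0,0,0.08,0.022],[0.0005,-0.0118,0,0,0,0.08,0.022]]'>/dev/null; python3 f.py
python3 -m jog '[[0.0005,-0.0118,0,0,0,0.08,0.022],[0.0005,-0.0118,0,0,0,0.08,0.022],[0.0005,-0.0118,0,0,0,0.08,0.022],[0.0005,-0.0118,0,0,0,0.08,0.022],[0.0005,-0.0118,0,0,0,0.08,0.022]]'>/dev/null; python3 f.py
python3 -m jog '[[0.0002,-0.0059,0,0,0,0.04,0.022],[0.0001,-0.003,0,0,0,0.02,0.022],[0,0,0,0,0,0,0.022]]'>/dev/null; python3 f.py
```

```text
r 147.11714406730977 ang 0.354 tool force [3.4 6.3 1.8] grip 2.562711977516301
r 146.82024919025454 ang 0.753 tool force [5.3 5.9 2. ] grip 2.9457843460841104
r 146.93813996766752 ang 0.813 tool force [3.3 6.1 2.7] grip 2.205321789951995
```

```bash

python3 -m jog '[[0.0001,-0.003,0,0,0,0.02,0.022],[0.0001,-0.003,0,0,0,0.02,0.022],[0,0,0,0,0,0,0.022]]'>/dev/null; python3 f.py
python3 -m jog '[[0,-0.0015,0,0,0,0.01,0.022],[0,0,0,0,0,0,0.022]]'>/dev/null; python3 f.py
python3 -m jog '[[0,-0.0015,0,0,0,0.01,0.022],[0,0,0,0,0,0,0.022]]'>/dev/null; python3 f.py
```

```text
r 146.93677649744984 ang 0.852 tool force [2.5 4.8 2.8] grip 2.278849115828052
r 146.922248920893 ang 0.861 tool force [2.4 4.9 2.9] grip 2.339074094197713
r 146.93293203954795 ang 0.871 tool force [3.  4.9 2.2] grip 2.358694715076126
```

```bash

python3 -m jog '[[0,-0.0015,0,0,0,0.01,0.022],[0,0,0,0,0,0,0.022]]'>/dev/null; python3 f.py
python3 -m jog '[[0,-0.001,0,0,0,0.007,0.022],[0,0,0,0,0,0,0.022]]'>/dev/null; python3 f.py
```

```text
r 146.89665513039702 ang 0.879 tool force [3.2 6.5 4.4] grip 3.3785106637515128
r 146.82736722176412 ang 0.881 tool force [ 3.9 10.4  6.1] grip 5.203529493883252
```

Stop felt again. I'll go back home past the release point, then raise straight up.

```bash

python3 -m jog '[[0.0005,0.0118,0,0,0,-0.08,0.022],[0.0005,0.0118,0,0,0,-0.08,0.022],[0.0005,0.0118,0,0,0,-0.08,0.022],[0.0005,0.0118,0,0,0,-0.08,0.022],[0.0005,0.0118,0,0,0,-0.08,0.022]]'>/dev/null
python3 -m jog '[[0.0005,0.0118,0,0,0,-0.08,0.022],[0.0005,0.0118,0,0,0,-0.08,0.022],[0.0005,0.0118,0,0,0,-0.08,0.022],[0.0005,0.0118,0,0,0,-0.08,0.022],[0.0005,0.0118,0,0,0,-0.08,0.022]]'>/dev/null; python3 f.py
python3 -m jog '[[0.0003,0.0075,0,0,0,-0.05,0.022],[0.0002,0.006,0,0,0,-0.04,0.022],[0,0,0,0,0,0,0.024],[0,0,0,0,0,0,0.028]]'>/dev/null; python3 f.py
```

```text
r 147.86916678839978 ang 0.086 tool force [-1.7  1.2  0.1] grip 1.1277714223251678
r 147.1389952198257 ang -0.0 tool force [-0.7  0.3  0.2] grip 0.0
```

```bash

python3 -m jog '[[0,0,-0.015,0,0,0,0.03],[0,0,-0.03,0,0,0,0.036],[0,0,-0.03,0,0,0,0.036],[0,0,-0.03,0,0,0,0.036],[0,0,-0.015,0,0,0,0.036]]'
python3 -m jog '[[0,0,0,0,0,0.125,0.036],[0,0,0,0,0,0.125,0.036],[0,0,0,0,0,0.125,0.036],[0,0,0,0,0,0.125,0.036],[0,0,0,0,0,0.11,0.036]]'
python3 - <<'E'
from h import *
goto([506.6,-76.4,185],-8.5)
E
```

```text
time_s: 13.95
eef_pos: [630.5, -217.2, 189.8]
ee_rot: [0.002, 0.529, 0.849, 0.0]
force: [-0.6, -0.6, 0.4]
grip_width: 0.421
grip_force: 0.0
time_s: 14.45
eef_pos: [629.9, -216.9, 186.7]
ee_rot: [0.0, 0.761, 0.649, 0.0]
force: [-0.5, 0.8, 0.8]
grip_width: 0.422
grip_force: 0.0
pos [ 629.9 -216.9  186.7] shift tool mm [ 119.3 -143.9    1.5] yaw -9.063762373699838 turn z rad -0.01
```

```bash

python3 -m jog '[[0.024,-0.029,0,0,0,0,0.036],[0.024,-0.029,0,0,0,0,0.036],[0.024,-0.029,0,0,0,0,0.036],[0.024,-0.029,0,0,0,0,0.036],[0.023,-0.028,0,0,0,-0.01,0.036]]' >/dev/null
python3 -m jog '[[0,0,0,0,0,0,0.036],[0,0,0,0,0,0,0.036]]'
python3 - <<'E'
from h import *
T=T_tool(); np.save("T3.npy",T); im=eyes.capture("wrist")[:,:,::-1]; cv2.imwrite("pics/w3.png",im)
cv2.imwrite("pics/w3c.png",cv2.resize(im[60:320,160:480],(800,650)[:2],interpolation=2)[:600])
goto([506.6,-76.4,73],-8.5)
E
```

```text
time_s: 15.15
eef_pos: [506.0, -77.2, 186.6]
ee_rot: [0.001, 0.756, 0.655, 0.0]
force: [0.1, -0.4, 0.4]
grip_width: 0.42
grip_force: 0.0
pos [506.4 -77.7 186.3] shift tool mm [  1.4  -0.2 113.3] yaw -8.194766520391315 turn z rad 0.005
```

View pics/w3c.png

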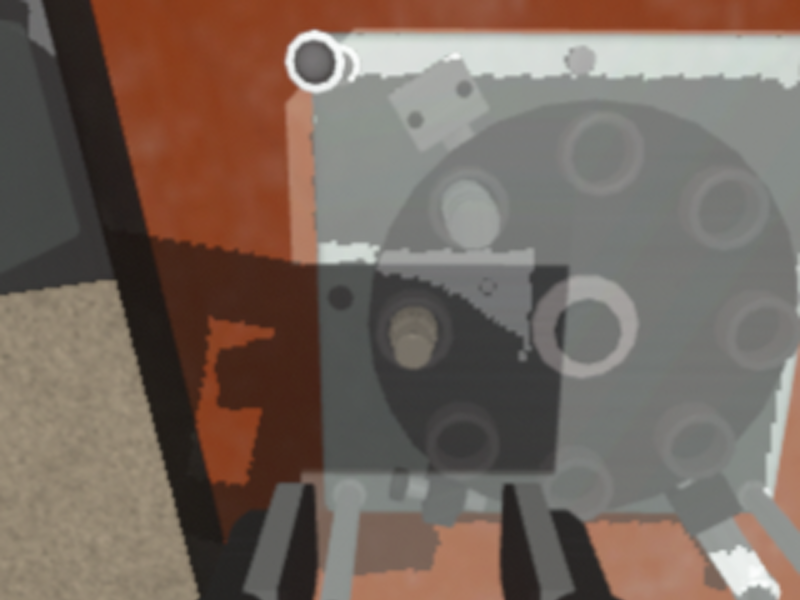

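The terminator stands in the slot (top at crop 413,350) and the adaptor sits one cup past it (472,215).

```bash
python3 - <<'E'
from h import *
T=np.load("T3.npy"); print(ray("wrist",(325.2,200),77,T),ray("wrist",(160+585/2.5,60+326/2.5),60,T))
p=ray("wrist",(325.2,200),77,T)[0]; goto([p[0],p[1],73],-8.5)
E
python3 -m jog '[[0,0,0.02,0,0,0,0.036],[0,0,0.025,0,0,0,0.036],[0,0,0.02,0,0,0,0.036],[0,0,0.01,0,0,0,0.036],[0,0,0,0,0,0,0.036]]'
```

```text
[[508.8 -74.9  77. ]] [[565.1 -80.5  60. ]]
pos [506.4 -77.7 186.3] shift tool mm [  3.2   1.8 113.3] yaw -8.194766520391315 turn z rad 0.005
time_s: 15.7
eef_pos: [505.8, -77.6, 109.4]
ee_rot: [-0.001, 0.756, 0.655, -0.001]
force: [-0.2, 0.0, 0.3]
grip_width: 0.425
grip_force: 0.0
```

```bash

python3 -m jog '[[0.002,0.001,0.01,0,0,0,0.036],[0,0,0.012,0,0,0,0.036],[0,0,0.012,0,0,0,0.036],[0,0,0,0,0,0,0.036]]'
python3 -m jog '[[0,0,0,0,0,0,0.02],[0,0,0,0,0,0,0.012],[0,0,0,0,0,0,0.012],[0,0,0,0,0,0,0.01],[0,0,0,0,0,0,0.01]]' 25
```

```text
time_s: 16.1
eef_pos: [506.4, -75.0, 74.6]
ee_rot: [-0.001, 0.756, 0.655, -0.001]
force: [0.3, 0.4, 0.3]
grip_width: 0.419
grip_force: 0.0
time_s: 16.6
eef_pos: [507.4, -75.4, 76.6]
ee_rot: [0.0, 0.756, 0.655, 0.0]
force: [0.7, 0.1, 1.3]
grip_width: 0.127
grip_force: 24.3
```

```bash

python3 -m jog '[[0,0,0,0,0,0,0.006],[0,0,-0.003,0,0,0,0.006],[0,0,-0.006,0,0,0,0.006],[0,0,-0.01,0,0,0,0.006],[0,0,-0.015,0,0,0,0.006]]' 35
python3 -m jog '[[0,0,-0.025,0,0,0,0.006],[0,0,-0.025,0,0,0,0.006],[0,0,-0.025,0,0,0,0.006],[0,0,-0.02,0,0,0,0.006],[0,0,0,0,0,0,0.006]]'
python3 - <<'E'
from h import *
im=eyes.capture("wrist")[:,:,::-1]; cv2.imwrite("pics/w4.png",im)
goto([571,249.5,200],82)
E
```

```text
time_s: 17.1
eef_pos: [506.9, -75.2, 110.9]
ee_rot: [-0.0, 0.756, 0.655, -0.0]
force: [-0.2, 0.7, -0.9]
grip_width: 0.124
grip_force: 33.9
time_s: 17.6
eef_pos: [508.2, -75.6, 208.4]
ee_rot: [0.003, 0.756, 0.655, 0.001]
force: [0.0, 0.4, -1.7]
grip_width: 0.128
grip_force: 33.9
pos [507.5 -75.4 206.5] shift tool mm [330.6  16.7   6.3] yaw -8.161971004569873 turn z rad -1.574
```

View pics/w4.png

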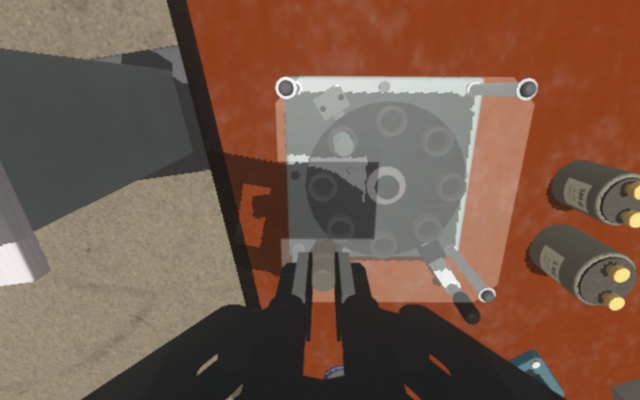

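The terminator hangs upright in the fingers (322,265), the cup is empty and the lever is home. Next, to the box.

```bash

python3 -m jog '[[0.025,0.001,0,0,0,0,0.006],[0.045,0.002,0,0,0,0,0.006],[0.045,0.002,0,0,0,0,0.006],[0.045,0.002,0,0,0,0,0.006],[0.045,0.002,0,0,0,0,0.006]]'>/dev/null
python3 -m jog '[[0.045,0.003,0,0,0,0,0.006],[0.045,0.003,0,0,0,0,0.006],[0.035,0.001,0,0,0,0,0.006],[0,0,0,0,0,-0.1,0.006],[0,0,0,0,0,-0.14,0.006]]'>/dev/null
python3 -m jog '[[0,0,0,0,0,-0.14,0.006],[0,0,0,0,0,-0.14,0.006],[0,0,0,0,0,-0.14,0.006],[0,0,0,0,0,-0.14,0.006],[0,0,0,0,0,-0.14,0.006]]'>/dev/null
python3 -m jog '[[0,0,0,0,0,-0.14,0.006],[0,0,0,0,0,-0.14,0.006],[0,0,0,0,0,-0.14,0.006],[0,0,0,0,0,-0.14,0.006],[0,0,0,0,0,-0.074,0.006]]'>/dev/null
python3 -m jog '[[0,0,0.02,0,0,0,0.006],[0,0,0.03,0,0,0,0.006],[0,0,0.02,0,0,0,0.006],[0,0,0,0,0,0,0.006],[0,0,0,0,0,0,0.006]]'
python3 - <<'E'
from h import *
goto([571,249.5,42],82)
T=T_tool(); np.save("T5.npy",T); im=eyes.capture("wrist")[:,:,::-1]; cv2.imwrite("pics/w5.png",im)
E
```

```text
time_s: 20.15
eef_pos: [569.8, 249.0, 135.2]
ee_rot: [-0.0, 0.07, 0.998, -0.0]
force: [0.2, 0.5, 0.9]
grip_width: 0.124
grip_force: 33.9
pos [569.8 249.  135.2] shift tool mm [-1.2  0.7 93.2] yaw 82.01577689879232 turn z rad 0.0
```

View pics/w5.png

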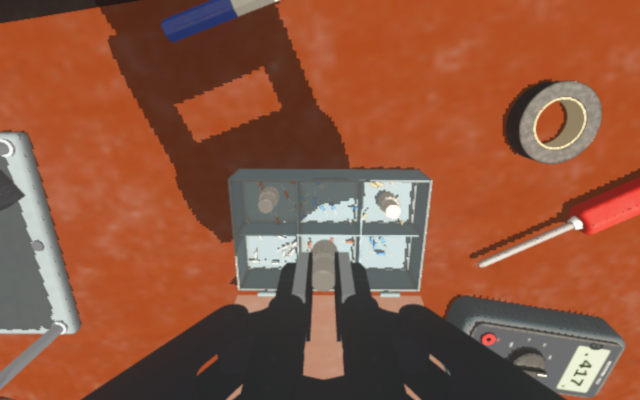

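The free compartment spans about (299–361, 180–235), with terminators at (268,200) and (390,205) on either side. I'll compute its centre.

```bash
python3 - <<'E'
from h import *
T=np.load("T5.npy"); p=ray("wrist",[(299,235),(361,235)],28,T); f=ray("wrist",[(299,181),(360,181)],34,T); print(p,f); c=(p.mean(0)+f.mean(0))/2; print(c)
print(ray("wrist",[(268,209),(392,212)],32,T))
goto([c[0],c[1],42],82)
E
```

```text
[[593.6 226.7  28. ]
 [600.4 275.5  28. ]] [[548.2 234.6  34. ]
 [554.4 278.8  34. ]]
[574.2 253.9  31. ]
[[567.2 207.5  32. ]
 [582.7 300.6  32. ]]
pos [570.2 249.2 136.1] shift tool mm [-3.1  5.2 94.1] yaw 82.01834511807324 turn z rad 0.0
```

```bash

python3 -m jog '[[-0.0025,0.003,0.02,0,0,0,0.006],[0,0,0.03,0,0,0,0.006],[0,0,0.025,0,0,0,0.006],[0,0,0.01,0,0,0,0.006],[0,0,0,0,0,0,0.006]]'
python3 -m jog '[[0,0,0.004,0,0,0,0.006],[0,0,0.003,0,0,0,0.006],[0,0,0,0,0,0,0.006]]'
```

```text
time_s: 20.7
eef_pos: [572.7, 251.7, 50.2]
ee_rot: [-0.0, 0.07, 0.998, -0.0]
force: [-0.3, -0.1, -0.7]
grip_width: 0.123
grip_force: 33.9
time_s: 21.0
eef_pos: [573.0, 251.8, 43.8]
ee_rot: [0.0, 0.07, 0.998, 0.0]
force: [0.5, 0.2, 0.5]
grip_width: 0.122
grip_force: 33.9
```

```bash

python3 -m jog '[[0,0,0.003,0,0,0,0.006],[0,0,0,0,0,0,0.006],[0,0,0,0,0,0,0.015],[0,0,0,0,0,0,0.024],[0,0,0,0,0,0,0.026]]'
python3 -m jog '[[0,0,0,0,0,0,0.026],[0,0,-0.01,0,0,0,0.026],[0,0,-0.025,0,0,0,0.026],[0,0,-0.035,0,0,0,0.026],[0,0,-0.035,0,0,0,0.026]]'
python3 -m jog '[[0.03,0,-0.03,0,0,0,0.026],[0.03,0,-0.02,0,0,0,0.026],[0.03,0,0,0,0,0,0.026],[0,0,0,0,0,0,0.026],[0,0,0,0,0,0,0.026]]'
python3 - <<'E'
from h import *
T=T_tool(); w=eyes.capture("wrist"); t=eyes.capture("top"); cv2.imwrite("pics/w6.png",w[:,:,::-1]); np.save("T6.npy",T)
c=eyes.calibration("wrist"); M=np.linalg.inv(T@c["mount"])
def px(p): q=M[:3,:3]@np.array(p)+M[:3,3]; return c["fx"]*q[0]/q[2]+c["cx"],c["fy"]*q[1]/q[2]+c["cy"]
for n,p in dict(free=(573,252,15),L=(581.5,299,32),R=(566,205,32)).items(): print(n,px(p))
# bright/cream blobs near the front row
hsv=cv2.cvtColor(w,cv2.COLOR_RGB2HSV); u,v=map(int,px((573,252,15)))
crop=w[v-25:v+26:3,u-25:u+26:3].astype(int); print(crop.mean(2).astype(int))
E
```

```text
time_s: 21.5
eef_pos: [572.9, 251.7, 40.4]
ee_rot: [0.0, 0.07, 0.998, 0.0]
force: [-0.0, -0.2, -0.2]
grip_width: 0.304
grip_force: 0.0
time_s: 22.0
eef_pos: [572.6, 251.7, 147.2]
ee_rot: [0.0, 0.07, 0.998, 0.0]
force: [-0.6, -0.4, -0.2]
grip_width: 0.299
grip_force: 0.0
time_s: 22.5
eef_pos: [483.8, 264.3, 196.2]
ee_rot: [0.001, 0.069, 0.998, 0.0]
force: [0.3, -0.7, -0.2]
grip_width: 0.306
grip_force: 0.0
free (np.float64(322.87465042190763), np.float64(259.89362729625685))
L (np.float64(369.510059151329), np.float64(269.7234891032384))
R (np.float64(276.31286382275573), np.float64(267.7056519693386))
[[ 84  86  87  85  84  84  85  78  78  79  81  78  80  77  93  77  75]
 [102 101 101 101 101 101 101 101 101 101 101 101 102 102 102 102 102]
 [101 102 102 101 101 101 102 101 101 100 101 101 102 102 101 102 101]
 [102 101 102 102 101 102 102 102 101 101 101 102 102 102 102 101 102]
 [101 101 101 102 101  99  96  95  93  94  94  94  95  97 102 101 101]
 [193 196 195 197 200 198 193 185 185 185 184 184 183 182 188 189 188]
 [216 184 165 157 221 214 167 115 128 127 132 189 223 224 223 220 180]
 [202 201 147 202 223 199 113 126 167 193 168 146 223 223 224 221 160]
 [111 194 145 217 222 149 195 138 139 135 208 177 223 223 223 222 165]
 [173 163 143 219 224 217 217 139 134 132 140 216 222 224 175 121 148]
 [172 168 176 218 222 223 224 190 240 251 234 212 224 224 224 210 190]
 [176 211 171 188 222 224 224 232 253 253 253 216 224 224 223 220 145]
 [146 213 142 206 220 217 219 222 252 253 252 223 221 219 186 214 144]
 [ 79 164 117 132 107  99 133 138 149 206 135 136 107 103 122 129 100]
 [ 81 172  97 102 103 102 102 103 102 103 103 103 103 102 102 101  96]
 [ 79 169  96 101 103 102 102 102 102 102 102 102 102 102 103 101  98]
 [ 77 171  95 102 102 102 103 103 102 102 103 102 102 102 101 102  99]]
```

The pixels show an upright terminator: a bright round top with a body below it, centred in the free compartment. The arm is clear of everything, so I'll hand in.

```bash
python3 -c "
from rig import finish_job; print(finish_job())"
```

```text
the job is handed in; nothing more can be done
None
```

I fed the terminator to the slot with two lever strokes, each ended gently at the stop screw, and put it in the free front middle compartment. It stands upright there, with the barrel adaptor left in the dial and the lever home. I handed the job in at about 23 s; no verdict came back.

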